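# Pin back the sprung tension wheel of the capsule counter's belt drive

## Robot

A 7-joint arm with a two-finger parallel gripper is mounted at the origin on the work surface. World frame = base frame: x ahead of the robot, y to its left, z up, the work surface at z = 0. Lengths are in m, angles in rad, forces in N, time in s.
With the tool pointing down it reaches from about 0.425 to 0.925 m from the base axis. Payload 6.8 kg.
Tool frame: the origin (TCP) lies midway between the tips of the shut fingers; the grasp point (between the pads) lies 19 mm behind it; z points along the fingers, y is the line along which they close (so a half turn about z gives the same grasp; the last joint's range is limited). The gripper opens to 85 mm and grips with 20 to 120 N. Pads are 22 mm wide; open, the fingers measure 114 mm over their backs; the gripper's body (76 mm by 85 mm) begins 54 mm behind the grasp point. The pads swing forward as they close: fully open they stand 13 mm farther back than shut.
Start: joints at [1.026, 0.477, 0.022, 1.555, -0.011, 1.109, -0.083], TCP at [0.286, -0.612, 0.231] pointing down, gripper open.
Joint ranges: [-2.96, 2.96], [-0.34, 2.1], [-1.41, 1.46], [0.24, 2.44], [-1.37, 4.51], [0.17, 1.92], [-2.96, 2.96]. Speed limits (rad/s): [2.39, 2.39, 3.14, 3.14, 3.14, 3.14, 3.14].

## Interface

Orientations are given as a unit quaternion [w, x, y, z].
In Python, from cell import env, kinematics, monitor, cams, spot_in, mark_of gives the robot as it stands. Calls block until the motion is done:
- env.reach(position, orientation): joint-space move of the TCP to a pose.
- env.movel(position, velocity=0.15, rot=None, stop_force=None): straight line of the TCP; rot=None keeps the orientation; velocity is the mean speed in m/s. With stop_force (N) it stops when the force on the tool has changed by that much, and returns True; else False.
- env.goto_joints(angles): joint-space move.
- env.grip(opening, f_grip=None): finger opening in m; f_grip is the grip in N (None keeps the last); returns when the fingers have stopped.
- env.dwell(seconds).
- kinematics.inverse_kinematics(position, orientation): joint angles nearest the present ones, or None.
- monitor.get_state(): the state.
- cams.camera(name): name is "side" or "top"; returns (picture, depth): 420x560x3 uint8, blue, green, red; 420x560 float32, m along the optical axis (not along the pixel's ray), 0 where there is no reading.
- cams.calibration(name): a dict with "fx", "fy", "cx", "cy" (pixels), "rvec" (rotation vector, rad) and "tvec" (3), from world to camera coordinates, as OpenCV has them. Camera axes: x right, y down, z forward; pixel columns grow to the right and rows downward; lengths in m; the calibration is good to about 2 mm. A picture is of the moment at which its call begins. calibration takes no time and is no camera call.
A pose or a line that the arm cannot do raises env.PlanningError and nothing moves.
- env.job_done(): hands the job in; it is judged then, once.
Trained networks look in the newest picture that a camera, given by its name, has taken for a name from the list of things; names that differ only in an ending like _2 or _b are one class to them, and where a whole thing is asked for, a point or a joint stands for the part that bears it (a point fixed in the world has none). Each returns a list of dicts, best first, with "score" (0 to 1); they miss things now and then, are a little off and sometimes report something else, mostly with a low value. They report only what shows in the picture. A call takes as long as a camera call.
- spot_in(query, camera): "at" ([x, y, z] in m, in the coordinates of the camera as it stood for that picture, good to about 4 mm: the middle of the surface that is visible of it).
- mark_of(query, camera): "at" ([x, y, z] in m, in the coordinates of the camera as it stood for that picture, good to about 4 mm: a listed point, or the origin of a listed thing).
The state is a dict: "time": time; "qpos": joint angles; "joint_velocities": joint speeds; "joint_torque": joint torques, N m; "tcp_pos": TCP position; "orientation": TCP orientation; "force": force on the tool from outside, world axes, zero at the start; "torque": the same for the moment, N m; "opening": finger opening in m; "gripper_force": force on a finger pad.
Only numpy, scipy, OpenCV 4.12 (cv2) and the standard library are available. Lean on these libraries where they do the work, as an engineer would, in place of code of your own. Each camera call takes 0.05 s, during which the arm holds its last target. There are 200 camera calls.

## Task

The belt is off the capsule counter's drive, so lock its sprung tension wheel back: take the red-handled locking pin from its stand, put it into the hole in the wheel, and with the pin as your handle turn the wheel anticlockwise (seen from above) against its spring, keeping the pin lightly pressed down until you feel it drop into the slot hidden underneath. Then press it fully home, collar flat on the wheel, and let go, so that the pin alone holds the wheel back. Go gently, never forcing the pin down or sideways against the drive, and leave everything else on the bench where it is.

Things in the scene. Friction and masses are not known exactly. Their poses are not given: they have to be found in the camera images.
- deck: fixed white drive deck, 270 x 210 mm, 30 mm high, with a dark 205 x 205 mm plate on it up to 50 mm and a grey block (top at 50 mm) along its +x edge that carries a toothed steel drive pulley (44 mm across, top at 86 mm) and a blue motor box (top at 80 mm). Origin on the table under the wheel's axis, z up
- plate_top (a point): point on the axis at the top (50 mm above the table) of the flat black index plate under the wheel. The plate has ONE radial slot, 12.5 mm wide along the pin's path, 16 mm long radially, 18 mm deep, 60 mm from the axis, always covered by the wheel. It lies 0.5 to 1.1 rad anticlockwise of the hole's rest place; where exactly is not reported: feel for it
- wheel_axis (a point): point on the wheel's vertical axis, at its upper face, 65 mm above the table. The wheel is an aluminium disc 170 mm across, 12 mm thick, 3 mm clear of the index plate; a hub of 13 mm radius stands 12 mm above it in the middle
- roller (a point): foot of the black roller (52 mm across, 22 mm tall) that stands on the wheel 48 mm from the axis, on the far side from the pin hole
- wheel_hole (a point): centre of the mouth of the wheel's pin hole, on the upper face, 60 mm from the axis; round hole 11.5 mm in diameter right through the wheel. Its frame turns with the wheel, z up
- wheel (a joint): angle of the tension wheel: 0 = at rest against its stop (the start), grows anticlockwise seen from above, to 1.4 rad. A spring turns it back with 0.125 N m at 0 plus 0.25 N m per rad: about 2 N at the hole at rest, 6 N at 1 rad. It flies back if let go unpinned
- pin: locking pin, 66 mm tall, upright: steel shank 10 mm in diameter, 31 mm long, foot chamfered 2 mm; then a collar 22 mm across, 5 mm thick; then a red flat handle 30 mm tall, 22 mm along the pin's x, 12 mm along its y (grip across this). Origin at the centre of the foot, z up. About 0.06 kg.
- pin_tip (a point): centre of the pin's foot. With the foot on the index plate the collar stands 16 mm above the wheel; fully home the collar lies on the wheel, the foot 31 mm below the wheel's upper face and 16 mm down in the slot. Over 60 N, summed over its contacts with wheel and plate, counts as forcing it; 4 to 8 N down is enough to feel the slot
- pin_stand: fixed grey block, 60 x 60 mm, 34 mm high, with a 13 mm hole in the middle in which the pin stands, its collar resting on the block; origin under its centre
- jar: white plastic screw jar, 72 mm across, 85 mm tall; origin under its centre (bystander)
- scoop: red plastic spoon scoop, 150 mm long, lying flat; origin under its middle (bystander)
- jar_lid: white round lid, 68 mm across, 14 mm tall; origin under its centre (bystander)
- capsule_board: white board of capsules, 110 x 75 x 12 mm (18 mm with capsules); origin under its centre (bystander)
- spare_roller: loose spare black roller like the one on the wheel, 52 mm across, 22 mm tall; origin under its centre (bystander)
- wrench: steel spanner, 140 mm long, lying flat; origin under its middle (bystander)
- amber: small amber bottle, 48 mm across, 80 mm tall; origin under its centre (bystander)

How it is judged:
By the outcome, as a careful person would: the job done as asked, in the order asked, and still so for the second after the job is handed in, with the robot touching nothing.
It also fails if it takes over 72 s, if anything falls off the work surface, if the arm or the gripper's body presses on something with over 40 N, if the wrist force passes 120 N, or if a joint passes its speed limit or range.

## Working session

There is one attempt and no reset: what is moved stays moved. The work goes in short steps, each a Python script; the robot and the scene stay as the last script left them, time stands still between calls to the robot, and variables do not carry over. Pictures are saved under pics/ and viewed, at most 10 in all, crops included, and the job is handed in when it is done.

```bash
ls; mkdir -p pics; cat > h.py <<'E'
from cell import env, kinematics, monitor, cams, spot_in, mark_of
import numpy as np, cv2
def w(cam, p):
    c=cams.calibration(cam); R=cv2.Rodrigues(np.array(c["rvec"],float))[0]
    return R.T@(np.array(p,float)-np.array(c["tvec"],float).ravel())
def cloud(cam, d):
    c=cams.calibration(cam); v,u=np.indices(d.shape)
    P=np.stack([(u-c["cx"])/c["fx"]*d,(v-c["cy"])/c["fy"]*d,d],-1)
    R=cv2.Rodrigues(np.array(c["rvec"],float))[0]
    return (P-np.array(c["tvec"],float).ravel())@R
E
python3 - <<'E'
from h import *
np.set_printoptions(precision=4,suppress=True)
for cam in ("top","side"):
    im,d=cams.camera(cam); cv2.imwrite(f"pics/{cam}0.png",im); np.save(f"{cam}0.npy",d)
    for q in ("deck","plate_top","wheel_axis","roller","wheel_hole","pin","pin_tip","pin_stand"):
        print(cam,q,[(round(r["score"],2),w(cam,r["at"])) for r in mark_of(q,cam)[:2]])
s=monitor.get_state(); print(s["time"],s["tcp_pos"],s["orientation"],s["force"],s["opening"])
E
```

```text
cell.py
pics
top deck [(0.95, array([ 0.5374, -0.0334,  0.0037])), (0.17, array([ 0.5793, -0.0425,  0.0645]))]
top plate_top [(0.71, array([ 0.5312, -0.0291,  0.0509]))]
top wheel_axis [(0.83, array([ 0.5359, -0.0316,  0.0645])), (0.53, array([0.7168, 0.3036, 0.0043]))]
top roller [(0.69, array([ 0.5822, -0.0399,  0.0639]))]
top wheel_hole [(0.7, array([ 0.4782, -0.0168,  0.0664]))]
top pin [(0.48, array([0.479 , 0.254 , 0.0029]))]
top pin_tip []
top pin_stand [(0.76, array([ 0.4842,  0.2544, -0.0009])), (0.51, array([ 0.5804, -0.0412,  0.0677]))]
side deck [(0.76, array([ 0.5314, -0.0368,  0.0012])), (0.62, array([0.4825, 0.2521, 0.0015]))]
side plate_top [(0.72, array([ 0.5374, -0.0343,  0.0479]))]
side wheel_axis [(0.59, array([ 0.5327, -0.0308,  0.0633]))]
side roller [(0.62, array([ 0.5825, -0.0457,  0.0637]))]
side wheel_hole [(0.77, array([ 0.4814, -0.0156,  0.0634]))]
side pin [(0.64, array([ 0.5843, -0.0458,  0.0618])), (0.49, array([0.4829, 0.2522, 0.0001]))]
side pin_tip [(0.62, array([0.4845, 0.2533, 0.0044]))]
side pin_stand [(0.63, array([ 0.4817,  0.2566, -0.0015]))]
0.9 [ 0.2856 -0.6116  0.2313] [0.     0.9762 0.2167 0.    ] [-0.6835  0.3703 -0.1325] 0.08500946631131308
```

View pics/top0.png

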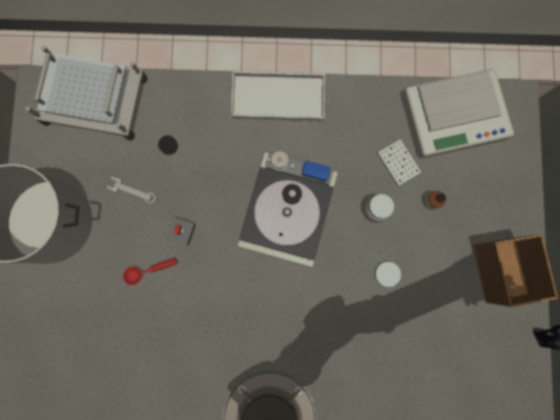

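View pics/side0.png

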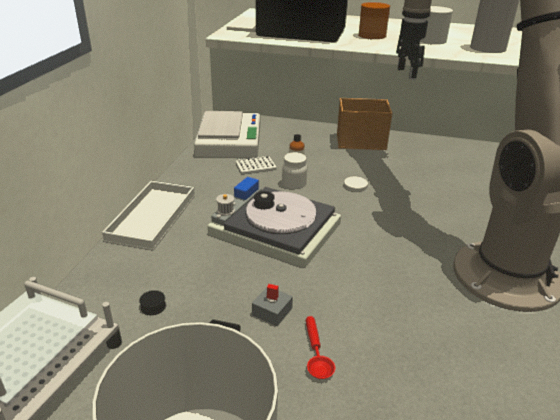

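The top view shows the wheel's centre near (287,211), its hole at (281,235), the roller at (292,193), and the stand at (183,231) with the red handle at (179,230). The side view agrees: pin at (272,293), wheel at (281,211), hole at about (303,215). Next I refine with depth and colour.

```bash
cat > m.py <<'E'
from h import *
np.set_printoptions(precision=4,suppress=True)
from scipy.optimize import least_squares
crops=[]
def proj(cam,p):
    c=cams.calibration(cam);K=np.array([[c["fx"],0,c["cx"]],[0,c["fy"],c["cy"]],[0,0,1]],float)
    return cv2.projectPoints(np.array([p],float),np.array(c["rvec"],float),np.array(c["tvec"],float),K,None)[0].ravel()
for cam in ("top","side"):
    im=cv2.imread(f"pics/{cam}0.png"); d=np.load(f"{cam}0.npy"); P=cloud(cam,d); I=im.astype(int)
    for p in ([.535,-.032,.065],[.482,.253,.05]):
        u,v=proj(cam,p).astype(int); crops.append(cv2.resize(im[v-40:v+40,u-55:u+55],(400,290),interpolation=cv2.INTER_CUBIC))
    red=(I[...,2]>110)&(I[...,1]<70)&(np.hypot(P[...,0]-.482,P[...,1]-.253)<.04)&(P[...,2]>.03)
    q=P[red]; print(cam,"red",len(q),q.min(0),q.max(0),np.median(q,0))
    t=q[q[:,2]>.066] ; print(" redtop",len(t), t.mean(0), cv2.minAreaRect((t[:,:2]*1000).astype(np.float32)) if len(t)>2 else 0)
    st=(abs(P[...,2]-.034)<.004)&(np.hypot(P[...,0]-.482,P[...,1]-.253)<.05)&~red
    print(" stand",st.sum(),P[st].mean(0),cv2.minAreaRect((P[st][:,:2]*1000).astype(np.float32)))
    wh=(abs(P[...,2]-.065)<.005)&(np.hypot(P[...,0]-.535,P[...,1]+.032)<.095)
    h=cv2.convexHull((P[wh][:,:2]*1000).astype(np.float32)); print(" wheel",wh.sum(),np.median(P[wh][:,2]),cv2.minEnclosingCircle(h))
    f=least_squares(lambda c:np.hypot(h[:,0,0]-c[0],h[:,0,1]-c[1])-c[2],[535,-32,85],loss='soft_l1'); print(" fit",f.x)
    # dark blobs in wheel between 50 and 70 mm radius: hole
    r=np.hypot(P[...,0]-f.x[0]/1e3,P[...,1]-f.x[1]/1e3); near=np.hypot(P[...,0]-.480,P[...,1]+.016)<.014
    g=I.sum(2); k=near; wt=np.clip(np.median(g[k])-60-g[k],0,None); 
    vv,uu=np.nonzero(k); u0,v0=(uu*wt).sum()/wt.sum(),(vv*wt).sum()/wt.sum()
    c=cams.calibration(cam);R=cv2.Rodrigues(np.array(c["rvec"],float))[0];C=-R.T@np.array(c["tvec"],float).ravel()
    ray=R.T@np.array([(u0-c["cx"])/c["fx"],(v0-c["cy"])/c["fy"],1]); s=(.065-C[2])/ray[2]; H=C+s*ray
    print(" hole px",u0,v0,H,"r",np.hypot(*(H[:2]-f.x[:2]/1e3)),"cam",C)
cv2.imwrite("pics/crops.png",np.vstack([np.hstack(crops[:2]),np.hstack(crops[2:])]))
E
python3 m.py
```

```text
top red 34 [0.4712 0.249  0.0624] [0.492  0.2582 0.0744] [0.4815 0.2531 0.0703]
 redtop 31 [0.4811 0.2536 0.0708] ((481.6454162597656, 253.86831665039062), (8.930017471313477, 20.938785552978516), 87.38291931152344)
 stand 383 [0.4817 0.2545 0.035 ] ((482.3541564941406, 255.27024841308594), (60.35261917114258, 59.61957550048828), 73.1464614868164)
 wheel 2681 0.06625027595594665 ((535.7174072265625, -28.84136962890625), 85.14724731445312)
 fit [535.4386 -29.0297  84.4188]
 hole px 280.4658146964856 233.98785942492012 [ 0.476  -0.0158  0.065 ] r 0.06093312820427501 cam [ 0.3879 -0.0007  1.2416]
side red 42 [0.4713 0.2496 0.0644] [0.4913 0.2606 0.0715] [0.4808 0.2566 0.0686]
 redtop 40 [0.4811 0.2557 0.0689] ((481.0838623046875, 254.97418212890625), (10.304723739624023, 20.034584045410156), 86.22769927978516)
 stand 539 [0.4797 0.2611 0.0344] ((482.2052917480469, 254.83425903320312), (64.58938598632812, 62.42720031738281), 74.30974578857422)
 wheel 1880 0.06566445477601107 ((535.3974609375, -32.65437698364258), 89.38404083251953)
 fit [535.0705 -30.296   85.593 ]
 hole px 302.44834307992204 215.85185185185185 [ 0.4779 -0.0153  0.065 ] r 0.05913721861304674 cam [0.2943 1.0008 0.7407]
```

View pics/crops.png

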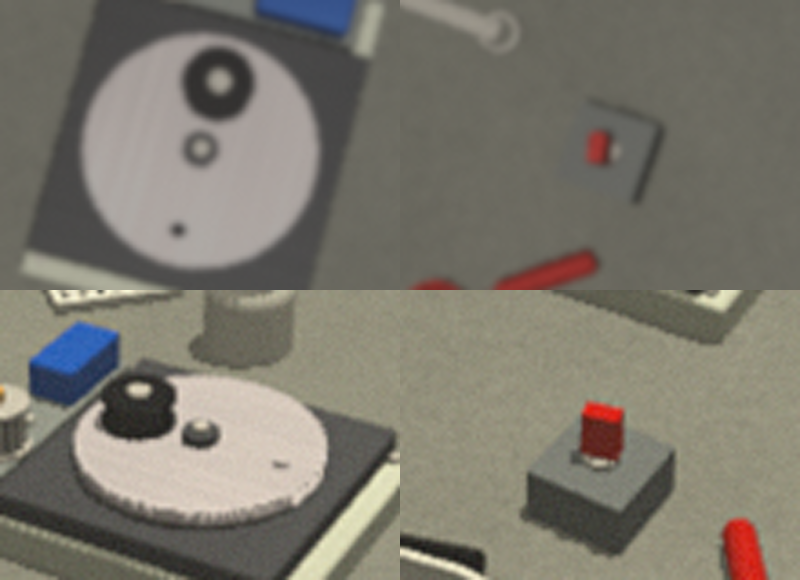

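The crops confirm the hole, the handle with its long side along x, and the stand. Measured: pin at about (0.4815, 0.2544), hole at about (0.477, -0.0155), axis at about (0.5352, -0.0305). The hole radius comes out at 60.1 mm, which matches. Now the grasp.

```bash
python3 - <<'E'
from h import *
np.set_printoptions(precision=4,suppress=True)
Q=[0,1,0,0]
for q in ([0,1,0,0],[0,0,1,0]):
    for p in ([.4815,.2544,.15],[.477,-.0155,.15],[.48,-.06,.08]):
        print(q,kinematics.inverse_kinematics(p,q))
env.grip(.05); 
env.reach([.4815,.2544,.13],Q)
print(monitor.get_state()["tcp_pos"],monitor.get_state()["time"])
print(env.movel([.4815,.2544,.043],.08,stop_force=8))
env.grip(0.0,50)
s=monitor.get_state(); print(s["time"],s["tcp_pos"],s["opening"],s["gripper_force"],s["force"])
env.movel([.4815,.2544,.125],.12)
im,d=cams.camera("side"); np.save("side1.npy",d); cv2.imwrite("pics/side1.png",im)
s=monitor.get_state(); print(s["time"],s["tcp_pos"],s["opening"],s["gripper_force"],s["force"])
cv2.imwrite("pics/side1c.png",cv2.resize(im[190:310,200:360],(640,480),interpolation=cv2.INTER_CUBIC))
print([(r["score"],w("side",r["at"])) for r in mark_of("pin_tip","side")[:2]])
E
```

```text
[0, 1, 0, 0] [-0.0261  0.4559 -0.7259  1.9085  0.377   0.9171 -2.506 ]
[0, 1, 0, 0] [ 0.1839  0.2785 -0.3267  2.078   0.1229  0.8029 -1.7875]
[0, 1, 0, 0] [ 0.1579  0.3904 -0.1945  2.1206  0.1233  0.6408 -1.6921]
[0, 0, 1, 0] [ 0.2708  0.6601 -1.1894  1.892   0.6987  1.086   0.3674]
[0, 0, 1, 0] [ 0.5584  0.3556 -0.7755  2.0554  0.3291  0.8543  1.1654]
[0, 0, 1, 0] [ 0.5419  0.4637 -0.6628  2.0959  0.4319  0.7176  1.1689]
[0.482  0.2537 0.13  ] 4.4667
False
6.125 [0.4818 0.2545 0.0434] 0.010975681747270151 49.43137228488922 [ 0.2138 -0.5821  4.0114]
7.0083 [0.481  0.2539 0.1241] 0.011551981152572164 49.0276962518692 [ 0.0967 -0.947   0.0343]
[(0.67, array([0.4805, 0.2525, 0.0835])), (0.39, array([ 0.5531, -0.277 ,  0.0025]))]
```

View pics/side1c.png

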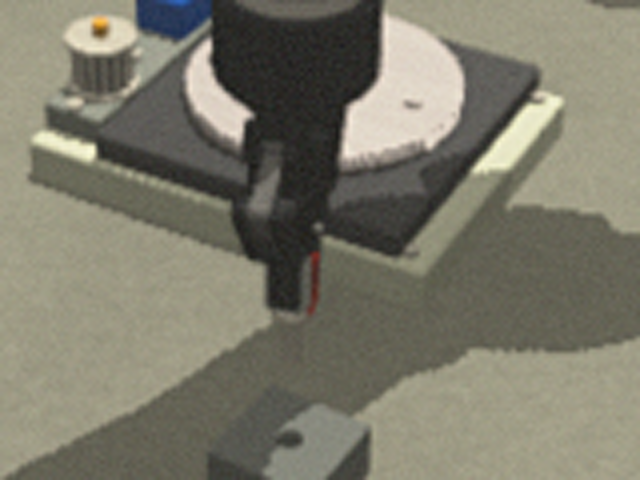

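The pin is held squarely: the red edge shows at crop (313,280), and the stand is empty with its hole at (290,438). The foot is 40.4 mm below the TCP. Next, carry it to the hole and feel down gently.

```bash
cat > ins.py <<'E'
from h import *
np.set_printoptions(precision=4,suppress=True)
H=np.array([.477,-.0155])
env.movel([*H,.125],.2); s=monitor.get_state(); print(s["time"],s["tcp_pos"],s["force"])
env.movel([*H,.109],.08)
env.dwell(.1)
hit=env.movel([*H,.088],.03,stop_force=6)
s=monitor.get_state(); print(hit,s["time"],s["tcp_pos"],s["force"],s["torque"])
E
python3 ins.py
```

```text
8.5583 [ 0.4771 -0.0144  0.1251] [ 0.3074  0.6256 -0.6058]
True 9.6167 [ 0.477  -0.016   0.0902] [-0.9435 -0.4502  6.6098] [-0.1007  0.244   0.0249]
```

The foot went through the wheel and stands on the index plate, with the TCP at 0.0902 as predicted. Now I turn in small arc steps, regulating the downward force and radial force.

```bash
cat > turn.py <<'E'
from h import *
import sys
np.set_printoptions(precision=2,suppress=True)
A=np.array([.5352,-.0305]); n=int(sys.argv[1]); th,r,z,z0=map(float,sys.argv[2:6]); W=5.5
# th,r,z: commanded polar target; z0: running level with the foot on the plate
for i in range(n):
    th+=.02
    e=np.array([np.cos(th),np.sin(th)])
    env.movel([*(A+r*e),z],.025); env.dwell(.03)
    s=monitor.get_state(); p=np.array(s["tcp_pos"]); f=np.array(s["force"]); t=np.array([-e[1],e[0]])
    ra=np.linalg.norm(p[:2]-A); tha=np.arctan2(p[1]-A[1],p[0]-A[0])%(2*np.pi)
    print(f"t{s['time']:.2f} th {th:.3f}/{tha:.3f} r {r*1e3:.2f}/{ra*1e3:.2f} z {z*1e3:.2f}/{p[2]*1e3:.2f} Fr {f[:2]@e:.1f} Ft {f[:2]@t:.1f} Fz {f[2]:.1f}")
    if p[2]<z0-.0009 or f[2]<1.5: print("DROP"); break
    if f[2]>14 or np.hypot(*f[:2])>25: print("HIGH"); break
    r+=np.clip(f[:2]@e*1e-4,-3e-4,3e-4); z+=np.clip((f[2]-W)*6e-5,-3e-4,3e-4)
print("next",th,r,z)
E
python3 - <<'E'
import numpy as np
v=np.array([.477,-.016])-[.5352,-.0305]; print(np.arctan2(v[1],v[0]),np.hypot(*v))
E
python3 turn.py 6 2.897 .0600 .0902 .0902
```

```text
2.8974227246173836 0.059979079686170604
t9.90 th 2.917/2.905 r 60.00/59.81 z 90.20/90.28 Fr 1.4 Ft -1.5 Fz 4.1
t10.18 th 2.937/2.927 r 60.14/59.75 z 90.12/90.31 Fr -0.1 Ft -4.1 Fz 4.0
t10.47 th 2.957/2.942 r 60.13/59.70 z 90.03/90.29 Fr 0.1 Ft -4.3 Fz 4.5
t10.75 th 2.977/2.961 r 60.14/59.65 z 89.97/90.28 Fr 0.5 Ft -6.3 Fz 3.6
t11.03 th 2.997/2.978 r 60.19/59.62 z 89.86/90.26 Fr 0.6 Ft -5.0 Fz 6.5
t11.32 th 3.017/3.000 r 60.25/59.60 z 89.91/90.30 Fr -0.3 Ft -5.4 Fz 4.2
next 3.017 0.06022465579691762 0.08983788795158389
```

```bash
python3 turn.py 54 3.017 .06022 .08984 .0903
```

```text
t11.60 th 3.037/3.017 r 60.22/59.54 z 89.84/90.26 Fr -0.7 Ft -6.0 Fz 5.7
t11.88 th 3.057/3.037 r 60.15/59.51 z 89.85/90.27 Fr 0.3 Ft -7.2 Fz 5.1
t12.17 th 3.077/3.055 r 60.18/59.51 z 89.83/90.26 Fr -1.1 Ft -6.5 Fz 6.0
t12.45 th 3.097/3.074 r 60.07/59.45 z 89.86/90.25 Fr -0.1 Ft -5.2 Fz 6.0
t12.73 th 3.117/3.094 r 60.05/59.50 z 89.88/90.25 Fr -0.2 Ft -6.2 Fz 6.2
t13.02 th 3.137/3.114 r 60.03/59.53 z 89.93/90.23 Fr -0.6 Ft -6.7 Fz 6.1
t13.30 th 3.157/3.134 r 59.97/59.50 z 89.96/90.27 Fr -1.3 Ft -7.0 Fz 6.2
t13.58 th 3.177/3.154 r 59.84/59.51 z 90.00/90.25 Fr -0.4 Ft -7.1 Fz 6.0
t13.87 th 3.197/3.173 r 59.80/59.49 z 90.03/90.27 Fr 0.0 Ft -6.5 Fz 5.6
t14.15 th 3.217/3.192 r 59.81/59.52 z 90.04/90.26 Fr -0.8 Ft -6.4 Fz 6.4
t14.43 th 3.237/3.212 r 59.73/59.56 z 90.09/90.24 Fr 0.2 Ft -6.4 Fz 5.9
t14.72 th 3.257/3.231 r 59.75/59.59 z 90.12/90.26 Fr -0.2 Ft -7.1 Fz 5.9
t15.00 th 3.277/3.251 r 59.74/59.61 z 90.15/90.27 Fr 0.5 Ft -6.8 Fz 6.1
t15.28 th 3.297/3.271 r 59.79/59.68 z 90.18/90.27 Fr -0.3 Ft -7.5 Fz 5.2
t15.57 th 3.317/3.289 r 59.76/59.68 z 90.16/90.24 Fr -1.4 Ft -7.8 Fz 5.3
t15.85 th
[... 306 characters left out ...]
59.47/59.71 z 90.34/90.25 Fr -0.2 Ft -8.8 Fz 5.0
t17.27 th 3.437/3.403 r 59.45/59.70 z 90.31/90.24 Fr -0.2 Ft -8.9 Fz 5.3
t17.55 th 3.457/3.421 r 59.43/59.68 z 90.30/90.22 Fr -0.1 Ft -9.0 Fz 7.3
t17.83 th 3.477/3.442 r 59.43/59.76 z 90.41/90.24 Fr -1.1 Ft -8.0 Fz 6.1
t18.12 th 3.497/3.463 r 59.31/59.75 z 90.44/90.20 Fr -0.6 Ft -7.1 Fz 6.9
t18.40 th 3.517/3.487 r 59.25/59.84 z 90.53/90.21 Fr -2.0 Ft -6.8 Fz 5.9
t18.68 th 3.537/3.510 r 59.05/59.84 z 90.55/90.13 Fr -0.4 Ft -6.3 Fz 4.7
t18.97 th 3.557/3.540 r 59.00/60.04 z 90.50/89.93 Fr -0.4 Ft -5.6 Fz 2.3
t19.25 th 3.577/3.564 r 58.97/60.07 z 90.31/89.71 Fr -0.6 Ft -4.3 Fz -0.2
DROP
next 3.5770000000000004 0.0589674041811345 0.0903092668720133
```

The pin dropped at about 0.667 rad from rest: Fz fell to zero and z sank. I follow it down gently and nudge forward if it catches on the edge.

```bash
cat > home.py <<'E'
from h import *
import sys
np.set_printoptions(precision=2,suppress=True)
A=np.array([.5352,-.0305]); th,r=map(float,sys.argv[1:3])
for i in range(8):
    xy=A+r*np.array([np.cos(th),np.sin(th)])
    p=monitor.get_state()["tcp_pos"]
    env.movel([*xy,p[2]],.02)
    hit=env.movel([*xy,.0765],.02,stop_force=8)
    s=monitor.get_state(); p=np.array(s["tcp_pos"]); e=(p[:2]-A)
    print(f"{s['time']:.2f}",hit,f"th {th:.3f}/{np.arctan2(e[1],e[0])%(2*np.pi):.3f}",p*1e3,s["force"],s["opening"])
    if p[2]<.0782: break
    if p[2]<.084: break
    th+=.01
E
python3 home.py 3.577 .05897
```

```text
20.31 False th 3.577/3.571 [480.64 -55.51  75.95] [-3.23  4.49 -0.26] 0.01086400111100083
```

```bash
python3 - <<'E'
from h import *
np.set_printoptions(precision=2,suppress=True)
c=np.array([.5352,-.0305])+.05897*np.array([np.cos(3.577),np.sin(3.577)])
for k in range(1):
    hit=env.movel([*c,.0715],.015,stop_force=12); s=monitor.get_state()
    print(hit,s["time"],np.array(s["tcp_pos"])*1e3,s["force"])
im,d=cams.camera("side"); cv2.imwrite("pics/side2.png",cv2.resize(im[140:260,200:360],(800,600),interpolation=cv2.INTER_CUBIC))
E
```

```text
True 20.575 [480.6  -55.08  74.33] [-2.68  1.91  8.89]
```

View pics/side2.png

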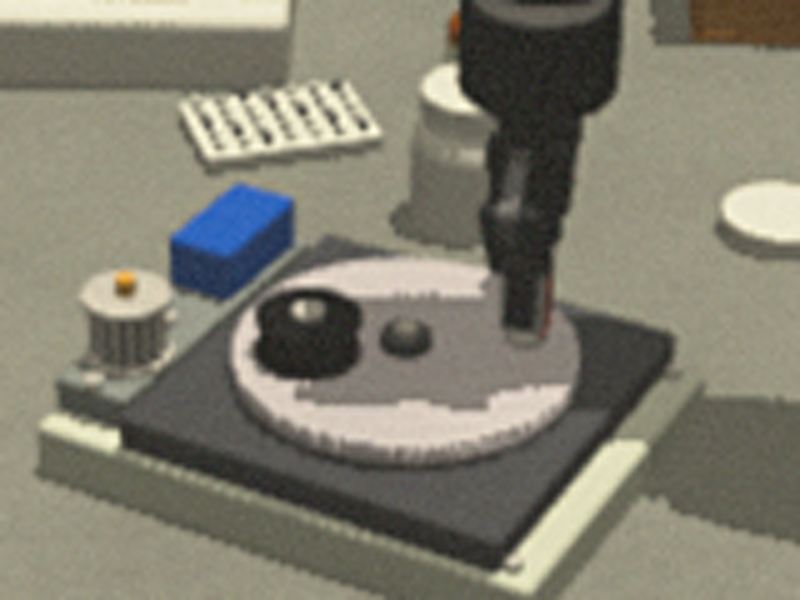

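The TCP is at 74.3 mm against a predicted 74.4 mm for home, and the collar lies on the wheel at crop (525,335). Release, retreat and look.

```bash
python3 - <<'E'
from h import *
np.set_printoptions(precision=4,suppress=True)
env.grip(.04)
p=np.array(monitor.get_state()["tcp_pos"]); print(p)
env.movel(p+[0,0,.06],.06); env.movel(p+[0,0,.16],.2)
env.movel(p+[-.02,-.22,.16],.25); env.dwell(.3)
out=[]
for cam in ("side","top"):
    im,d=cams.camera(cam); P=cloud(cam,d); I=im.astype(int)
    red=(I[...,2]>100)&(I[...,1]<70)&(np.hypot(P[...,0]-.481,P[...,1]+.055)<.03)&(P[...,2]>.06)
    q=P[red]; print(cam,len(q),q.min(0),q.max(0),q.mean(0))
    for n in ("wheel_hole","pin_tip","pin"): print(n,[(round(r["score"],2),w(cam,r["at"])) for r in mark_of(n,cam)[:2]])
    u,v=(290,205) if cam=="side" else (287,211)
    out.append(cv2.resize(im[v-50:v+50,u-50:u+50],(400,400),interpolation=cv2.INTER_CUBIC))
cv2.imwrite("pics/end.png",np.hstack(out))
s=monitor.get_state(); print(s["time"],s["tcp_pos"],s["force"])
E
```

```text
[ 0.4797 -0.0546  0.0734]
side 38 [ 0.469  -0.0588  0.0676] [ 0.4903 -0.0437  0.1035] [ 0.4796 -0.0515  0.0962]
wheel_hole [(0.74, array([ 0.4843, -0.0544,  0.0631]))]
pin_tip [(0.46, array([ 0.4806, -0.0588,  0.0332])), (0.31, array([0.7238, 0.3066, 0.0032]))]
pin [(0.47, array([ 0.4811, -0.0562,  0.0316]))]
top 8 [ 0.4739 -0.052   0.1004] [ 0.4843 -0.0492  0.107 ] [ 0.48   -0.0509  0.1029]
wheel_hole [(0.75, array([ 0.4775, -0.0543,  0.0656]))]
pin_tip []
pin [(0.4, array([ 0.4754, -0.0529,  0.0373]))]
24.55 [ 0.4597 -0.2747  0.2334] [0.081  0.0911 0.7557]
```

View pics/end.png

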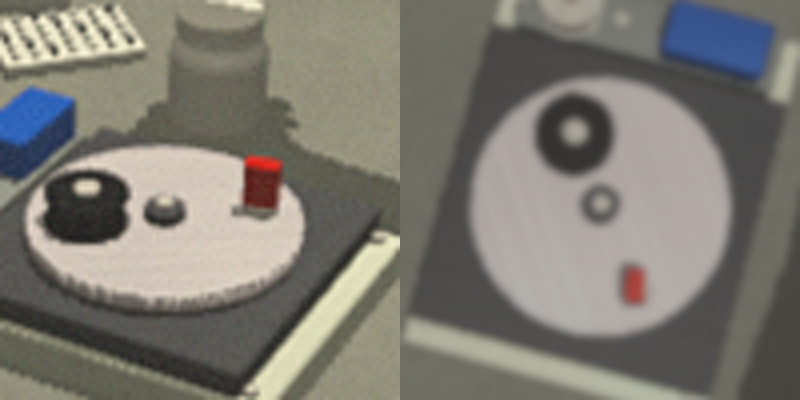

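The wheel stays back, with the pin upright at crop (262,185) in the side view and (632,285) in the top view. I check the handle height with a gentle touch of the shut fingers. Fully home, it should be at 100 mm.

```bash
python3 - <<'E'
from h import *
np.set_printoptions(precision=4,suppress=True)
env.grip(0.0,20)
x=[.4803,-.0545]
env.movel([*x,.2334],.25); env.movel([*x,.112],.12); env.dwell(.15)
hit=env.movel([*x,.0955],.02,stop_force=10)
s=monitor.get_state(); print(hit,s["time"],s["tcp_pos"],s["force"])
env.movel([*x,.16],.1); env.movel([.46,-.27,.23],.25); env.dwell(.2)
im,d=cams.camera("side"); P=cloud("side",d)
cv2.imwrite("pics/end2.png",cv2.resize(im[155:255,220:360],(700,500),interpolation=cv2.INTER_CUBIC))
print([(round(r["score"],2),w("side",r["at"])) for r in mark_of("wheel_hole","side")[:2]],monitor.get_state()["time"])
E
```

```text
True 27.975 [ 0.4806 -0.0548  0.1001] [-0.7962 -1.4354  7.4183]
[(0.75, array([ 0.484 , -0.056 ,  0.0653])), (0.43, array([ 0.5783, -0.0147,  0.0627]))] 30.0833
```

View pics/end2.png

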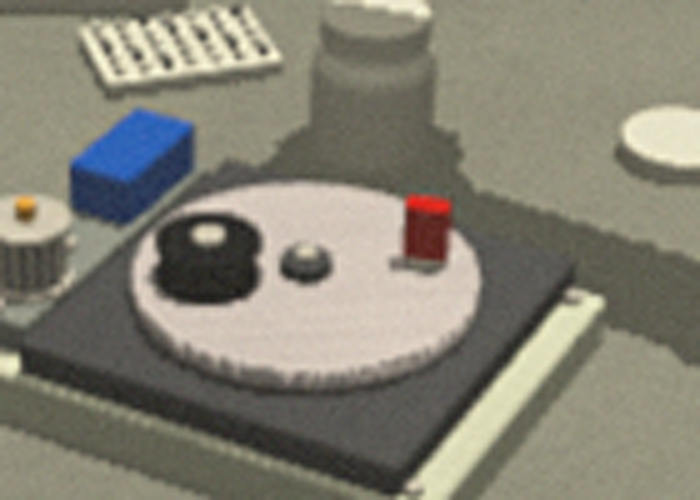

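The handle top reads 100.1 mm, so the pin is fully home. In the picture it stands at (428,230), collar on the wheel, with the wheel held back. Handing in.

```bash
python3 -c "
from cell import env; print(env.job_done())"
```

```text
the job is handed in; nothing more can be done
None
```

The pin is fully home in the slot, about 0.67 rad anticlockwise of rest, and alone holds the wheel back; I handed the job in at about 30 s with the arm clear (no verdict came back).

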